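Swap bottle and pot in the display rack and close the locking divider

ROBOT

A 6-joint arm with a two-finger parallel gripper is mounted at the origin on the work surface. World frame = base frame: x ahead of the robot, y to its left, z up, the work surface at z = 0. Lengths are in mm, angles in degrees, forces in N, time in s.
With the tool pointing down it reaches from about 350 to 850 mm from the base axis. Payload 8.1 kg.
Tool frame: the origin (TCP) lies between the finger pads; the fingertips stand 22 mm ahead of it and the grasp point (between the pads) lies 3 mm ahead of it; z points along the fingers, y is the line along which they close (so a half turn about z gives the same grasp; the last joint's range is limited). The gripper opens to 85 mm and grips with 20 to 120 N. Pads are 22 mm wide; open, the fingers measure 114 mm over their backs; the gripper's body (76 mm by 85 mm) begins 54 mm behind the grasp point. The pads swing forward as they close: fully open they stand 13 mm farther back than shut.
Start: joints at [-4.893, 7.471, 85.268, -0, 87.261, -4.893], TCP at [600.005, 0.022, 253.292] pointing down, gripper open.
Joint ranges: [-169.43, 169.43], [-51.17, 129.36], [1.28, 143.12], [-76.62, 256.62], [0, 156.53], [-152.29, 152.29]. Speed limits (degrees/s): [136.94, 136.94, 159.86, 180, 180, 180].

INTERFACE

Orientations are given as [roll, pitch, yaw] about the fixed x, y, z axes, in that order (R = Rz(yaw) Ry(pitch) Rx(roll)).
In Python, from bench import r, vision gives the robot as it stands.
- The arm moves only by the tool step_arm, never from a script. Its argument "targets" is a list that holds one entry, the list of rows, each a list of 6 numbers: the shift along the world's x, y, z in mm, then the turn, a rotation vector about the world's x, y, z in rad. In form: [[[x, y, z, rx, ry, rz], ...]]. A call has 1 to 12 rows; each row is the pose to reach, as a shift and turn from the pose commanded when the call began; what a row does not reach only later rows make up. A row lasts 1/12 s, in which the tool goes at most 41.7 mm and 7.16 degrees, less where a joint would pass 70% of its speed; a pose out of reach is approached as far as the arm can. A call with a gripper value outside its range is refused whole. "fingers" is the gripper's target within -1 to 1 (shut at 1, half-way at 0, fully open at -1), set as the call begins (left out, the last holds). The fingers move at their own pace and stop on an object; "newtons" is the grip in N (left out, the last holds). Time passes only in rows, so rows that repeat a pose let the fingers close. It gives the time, the measured TCP pose, the force, the opening and the grip force at its end, in the units of the state.
- r.sense(): the state, without advancing time (a new reading comes with each control period).
- vision.snapshot(name): name is "scene" or "side" or "wrist"; returns a dict with "img" (480x640x3 uint8, blue, green, red), "mtx" (3x3 intrinsics, pixels), "D" ([k1, k2, p1, p2, k3] as OpenCV has them; the pictures are not rectified), "eye" and "attitude" of the camera in the world. Camera axes: x right, y up, looking along -z (the intrinsics and any distortion apply to the point x, -y, -z); pixel columns grow to the right and rows downward; lengths in mm; the calibration is good to about 2 mm. A picture is of the moment at which its call begins. There is no depth.
- r.hand_in(): hands the job in; it is judged then, once.
The state is a dict: "time": time; "joint_pos": joint angles; "qd": joint speeds; "joint_efforts": joint torques, N m; "tool_pos": TCP position; "tcp_rot": TCP orientation; "ft_force": force on the tool from outside, world axes, zero at the start; "wrist_torque": the same for the moment, N m; "finger_gap": finger opening in mm; "grip_force": force on a finger pad.
Only numpy, scipy, OpenCV 4.12 (cv2) and the standard library are available. Lean on these libraries where they do the work, as an engineer would, in place of code of your own. Each camera call takes 0.05 s, during which the arm holds its last target. There are 200 camera calls.

TASK

The amber bottle and the white pot stand in each other's bay of the wooden display rack: swap them, keeping both upright (the cork mat is free if you need to park one). When you are finished, the divider must also be closed up on the bottle: hold its red lock tab down and slide it gently until the bottle stands snug between divider and end cheek and the released tab locks the divider there. Leave everything else where it stands.

Things in the scene. Friction and masses are not known exactly. Their poses are not given: they have to be found in the camera images.
- rack: Fixed wooden display rack. Origin under it on the table, mid-length; x points away from its open front (the robot's side), y along its length, z up; turned up to 0.2 rad. Base board 120 x 332 mm, x -45 to 75 mm, top 18 mm high. End cheeks 16 mm thick, 80 mm high, inner faces at y = +-150 mm. The divider splits it into a +y and a -y bay, open to the front.
- rack_board (a point): Middle of the lower front edge of the rack's top board, at rack x 20 mm, 190 mm high. The board is 18 mm thick, 332 mm long, spans rack x 20 to 120 mm and stands on a post at each back corner (x 50 to 75 mm), so things in the bays can only be taken from the front, with the tool tilted forward 25 to 45 degrees.
- rack_lip (a point): Middle of the top of the aluminium lip along the rack's front: rack x -57 to -45 mm, 332 mm long, top 32 mm above the table, 14 mm above the base board. Things must be lifted over it to come out or go in.
- bottle: Amber glass bottle, round, 50 mm diameter up to 85 mm height, then a shoulder and a black cap 30 mm wide; 120 mm tall overall, about 0.2 kg. Origin at the centre of its underside, z up. At the start it stands in one bay, about 85 mm from the rack's middle along y and at rack x 0 to 16 mm.
- pot: White plastic pot with a black lid and a green band, round, 60 mm diameter, 64 mm tall, about 0.2 kg. Origin at the centre of its underside. At the start it stands in the other bay, about 85 mm from the rack's middle along y and at rack x 0 to 16 mm.
- divider (a joint): Position of the grey divider along the rack's y, m: 0 in the middle, positive towards the rack's +y, stops at +-0.100. It starts locked at the middle (within 0.002). It locks in notches 19 mm apart (0, +-0.019 ... +-0.095, each with +-2.5 mm of play) unless its red tab is held down; tab down, it slides with a drag of 1 to 3 N. The bottle is snug with the divider in the last notch, 0.095.
- divider_mid (a point): Centre of the divider's plate: 10 mm thick, 105 mm long (rack x from -35 to 70 mm), from 20 to 78 mm above the table. Axes as the rack's. In front of the lip the divider carries a carriage 56 mm wide along y (rack x from -125 to -62 mm) that holds the red tab.
- tab_top (a point): Centre of the top of the red lock tab, 50 mm above the table, at rack x -101 mm, moving with the divider; axes as the rack's. The tab is 44 mm along x, 39 mm along y, between two grey ears of the carriage, 42 mm apart, that stand 14 mm above it: shut fingertips fit between them, press the tab and push the carriage by an ear.
- tab (a joint): How far the tab is pressed down, m: 0 released and locked in a notch, 0.007 fully down. It takes 3 N to start and 5 N fully down; beyond 4 mm the divider is free. Let go over a notch it springs fully up and locks; between notches it stays about 3.5 mm down, not locked.
- mat: Flat square cork mat 140 x 140 x 3 mm fixed on the table beside the rack, left or right, empty. Origin at the centre of its underside.
- handout: Sheet of paper 148 x 150 x 2 mm fixed on the table at the other side of the rack. Origin at the centre of its underside.
- pen: Black pen 135 mm long lying on the handout, 10 mm thick. Bystander. Origin midway along it, axis along x.
- hoof_top: Dark hoof model on the rack's top board, 88 mm wide and 56 mm tall. Bystander. Origin under its centre.
- tin: Small steel tin on the rack's top board, 54 mm wide, 40 mm tall. Bystander. Origin under its centre.
- mug: White mug 76 mm wide, 90 mm tall. Bystander. Origin under its centre.
- spray: Black bottle 44 mm wide, 140 mm tall. Bystander. Origin under its centre.

How it is judged:
By the outcome, as a careful person would: the job done as asked, in the order asked, and still so for the second after the job is handed in, with the robot touching nothing.
It also fails if it takes over 72 s, if anything falls off the work surface, if the arm or the gripper's body presses on something with over 40 N, if the wrist force passes 120 N, or if a joint passes its speed limit or range.

## Working session

There is one attempt and no reset: what is moved stays moved. The work goes in short steps, Python scripts to look and compute and a tool call to move; the robot and the scene stay as the last step left them, time stands still between calls to the robot, and variables do not carry over. Pictures are saved under pics/ and viewed, at most 10 in all, crops included, and the job is handed in when it is done.

Besides the shell and the picture viewer there is one more tool, called after ">>>" as name(argument=value, ...), one argument or row to a line, values as JSON. step_arm: Moves the arm, as the interface text tells. Its arguments: {"type":"object","properties":{"targets":{"type":"array"},"fingers":{"type":"number"},"newtons":{"type":"number"}},"required":["targets"]}

```bash
mkdir -p pics; ls
python3 - <<'E'
from bench import r, vision
import cv2,numpy as np
print(r.sense())
for n in("scene","side"):
    s=vision.snapshot(n); cv2.imwrite(f"pics/{n}0.png",s["img"]); print(n,s["mtx"],s["D"],s["eye"],s["attitude"])
E
```

```text
pics
{'time': 0.0, 'joint_pos': array([-4.89274531e+00,  7.51478284e+00,  8.53291535e+01,  1.18491272e-03,
        8.72615639e+01, -4.89030280e+00]), 'qd': array([-0.00704778,  0.02308886, -0.02147959, -0.13048075, -0.06633674,
       -0.11592249]), 'joint_efforts': array([-1.90700346e-03, -5.69404185e+01, -5.00557995e+01, -2.19391650e-04,
        1.44415747e-02,  7.24149572e-05]), 'tool_pos': array([5.99493507e+02, 7.60974709e-02, 2.52248991e+02]), 'tcp_rot': array([-1.79894985e+02, -1.01728552e-02,  8.99974905e+01]), 'ft_force': array([-0.36246349,  0.07270837,  0.19933023]), 'wrist_torque': array([ 0.03155647,  0.02593404, -0.07246841]), 'grip_force': 0.0, 'finger_gap': 85.27948344824681}
scene [[567.35565939   0.         326.36946367]
 [  0.         567.35565939 236.85657215]
 [  0.           0.           1.        ]] [0.00122528 0.         0.         0.         0.        ] [ 389.82650901 -554.7362974  1204.52877491] [ 29.91588518  -0.73133553 -18.95147411]
side [[594.20373567   0.         323.97066028]
 [  0.         594.20373567 244.83627199]
 [  0.           0.           1.        ]] [-0.19785376  0.          0.          0.          0.        ] [-199.4678459   787.10969607 1011.5000937 ] [  51.76887001   -0.522282   -134.65296957]
```

View pics/scene0.png

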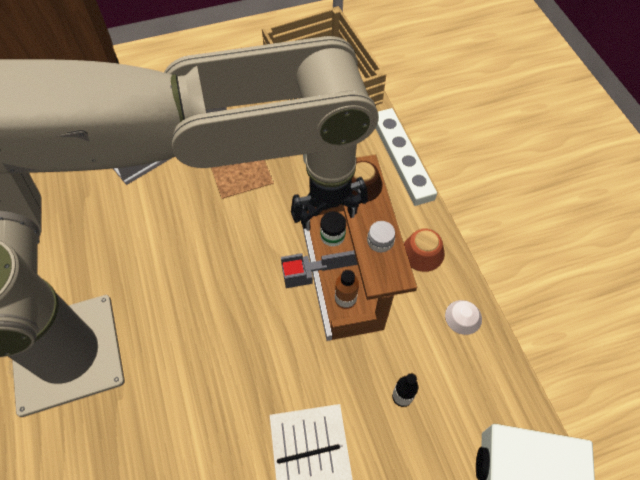

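View pics/side0.png

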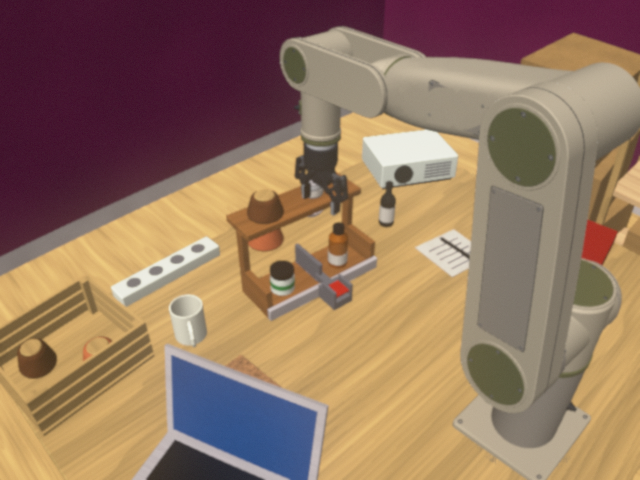

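The scene view shows the red tab at about (293,268), bottle cap (347,278), pot lid (333,226) and the lip from (307,228) to (329,337). In the side view, the tab is at (340,289), bottle cap (339,230), pot lid (283,270) and the lip from (270,312) to (376,262). The mat is on the +y side and the bottle is in the -y bay.

```bash
cat > h.py <<'E'
from bench import r, vision
import cv2,numpy as np
from scipy.spatial.transform import Rotation as Ro
def snap(n,save=None):
    s=vision.snapshot(n)
    if save: cv2.imwrite(f"pics/{save}.png",s["img"])
    return s
def ray(s,p):
    u=cv2.undistortPoints(np.array([[p]],float),s["mtx"],np.array(s["D"]))[0,0]
    d=Ro.from_euler('xyz',s["attitude"],degrees=True).apply([u[0],-u[1],-1.])
    return np.array(s["eye"]),d/np.linalg.norm(d)
def plane(s,p,z):
    e,d=ray(s,p); return e+d*(z-e[2])/d[2]
def tri(s1,p1,s2,p2):
    e1,d1=ray(s1,p1);e2,d2=ray(s2,p2)
    t=np.linalg.lstsq(np.c_[d1,-d2],e2-e1,rcond=None)[0]
    a,b=e1+t[0]*d1,e2+t[1]*d2
    return (a+b)/2,np.linalg.norm(a-b)
def blobs(img,lo,hi,roi,mn=15):
    x0,y0,x1,y1=roi; m=cv2.inRange(cv2.cvtColor(img[y0:y1,x0:x1],cv2.COLOR_BGR2HSV),np.array(lo),np.array(hi))
    n,_,st,c=cv2.connectedComponentsWithStats(m)
    return [(st[i,4],(c[i]+[x0,y0]).round(1).tolist(),(st[i,:4]+[x0,y0,0,0]).tolist()) for i in range(1,n) if st[i,4]>=mn]
E
cat > a.py <<'E'
from h import *
sc=snap("scene");si=snap("side")
for s,rs in((sc,dict(red=(275,250,315,290),cap=(335,265,362,290),lid=(315,205,350,245),lip=(295,210,340,345))),(si,dict(red=(320,270,360,305),cap=(328,220,350,240),lid=(265,255,300,282),lip=(255,250,385,320)))):
    for k,roi in rs.items():
        lo,hi={'red':((0,180,150),(6,255,255)),'cap':((0,0,0),(180,255,60)),'lid':((0,0,0),(180,255,60)),'lip':((0,0,120),(180,60,255))}[k]
        print(k,blobs(s["img"],lo,hi,roi))
a=cv2.resize(sc["img"][150:350,200:440],None,fx=3,fy=3); cv2.imwrite("pics/sc_crop.png",a[:600,:720])
a=cv2.resize(si["img"][170:340,220:400],None,fx=3.5,fy=3.5,interpolation=cv2.INTER_CUBIC); cv2.imwrite("pics/si_crop.png",a)
E
python3 a.py
```

```text
red [(np.int32(234), [292.6, 266.8], [283, 260, 20, 15])]
cap [(np.int32(28), [340.2, 265.6], [335, 265, 15, 3]), (np.int32(178), [347.4, 277.9], [341, 271, 14, 15])]
lid [(np.int32(660), [330.8, 219.4], [315, 205, 31, 31]), (np.int32(20), [348.1, 207.9], [345, 205, 5, 9])]
lip [(np.int32(312), [309.6, 252.4], [303, 229, 18, 41]), (np.int32(30), [330.7, 254.9], [322, 253, 18, 5]), (np.int32(23), [309.2, 273.8], [307, 271, 5, 6]), (np.int32(402), [321.8, 303.7], [313, 271, 19, 66])]
red [(np.int32(123), [338.7, 287.9], [331, 282, 17, 14])]
cap []
lid []
lip [(np.int32(51), [311.4, 256.8], [302, 250, 19, 15]), (np.int32(155), [336.9, 259.1], [328, 253, 19, 12]), (np.int32(1195), [320.0, 288.0], [268, 256, 109, 64]), (np.int32(149), [281.0, 281.8], [270, 276, 24, 11]), (np.int32(103), [281.0, 291.1], [271, 286, 23, 10]), (np.int32(31), [341.9, 296.7], [337, 293, 11, 8])]
```

View pics/sc_crop.png

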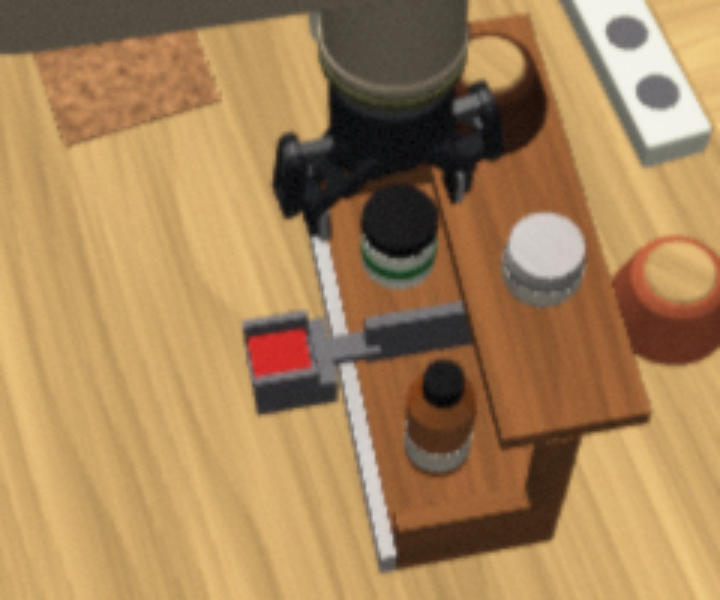

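View pics/si_crop.png

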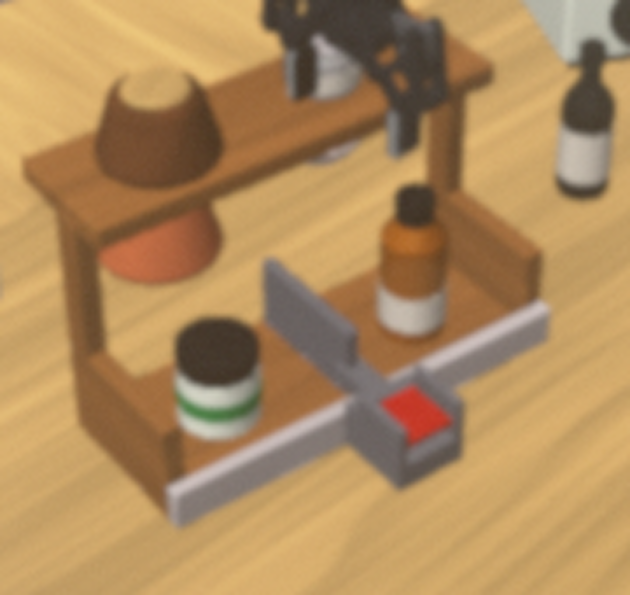

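Crop readings: bottle cap top is scene (347.7,274) and side (338.9,224.3). Pot lid top is scene (333.3,218.3) and side (282,265.1). Lip front-top corners are side (269.1,310) and (376.6,258.6), and near mat corners are scene (223,197.7) and (272.7,183.3).

```bash
cat > b.py <<'E'
from h import *
np.set_printoptions(precision=1,suppress=True)
sc=snap("scene");si=snap("side")
print("cap",tri(sc,(347.7,274),si,(338.9,224.3)),plane(sc,(347.7,274),138),plane(si,(338.9,224.3),138))
print("lid",tri(sc,(333.3,218.3),si,(282,265.1)),plane(sc,(333.3,218.3),82),plane(si,(282,265.1),82))
print("tab",tri(sc,(292.8,267),si,(338.7,287.9)),plane(sc,(292.8,267),50),plane(si,(338.7,287.9),50))
L,R_=plane(si,(269.1,310),32),plane(si,(376.6,258.6),32)
print("lip",L,R_,np.linalg.norm(L-R_),plane(sc,(326.7,336),32))
d=(L-R_)/np.linalg.norm(L-R_); yaw=np.arctan2(-d[0],d[1]); print("yaw",np.degrees(yaw))
X=np.array([d[1],-d[0],0]);mid=(L+R_)/2; O=mid+57*X;print("origin",O)
print("mat",plane(sc,(223,197.7),3),plane(sc,(272.7,183.3),3))
# lip edge fit in scene: left edge of white lip mask
for s,roi in((sc,(300,228,336,338)),(si,(262,250,385,322))):
    m=cv2.inRange(cv2.cvtColor(s["img"],cv2.COLOR_BGR2HSV),np.array((0,0,175)),np.array((180,50,255)))
    ys,xs=np.nonzero(m[roi[1]:roi[3],roi[0]:roi[2]]); P=np.array([plane(s,(x+roi[0],y+roi[1]),32)[:2] for x,y in zip(xs,ys)])
    # keep those near lip line
    k=np.abs((P-mid[:2])@X[:2]-6)<14; P=P[k]; v=cv2.fitLine(P.astype(np.float32),cv2.DIST_HUBER,0,.01,.01).ravel();v=v*np.sign(v[1])if 0 else v
    print("fit",len(P),v,np.degrees(np.arctan(-v[0]/v[1])),"off from edge",(v[2:]-mid[:2])@X[:2],"y ext",((P-mid[:2])@d[:2]).min(),((P-mid[:2])@d[:2]).max())
E
python3 b.py
```

```text
cap (array([614.1, -79.3, 141.2]), np.float64(0.8604816151149812)) [615.2 -77.6 138. ] [616.6 -82.6 138. ]
lid (array([641.5,  87.6,  90.9]), np.float64(2.4441440063095268)) [644.6  93.5  82. ] [648.1  80.8  82. ]
tab (array([519.8,  16.5,  51.7]), np.float64(3.065800433740653)) [521.4  18.2  50. ] [519.4  14.9  50. ]
lip [592.5 172.9  32. ] [ 542.8 -150.8   32. ] 327.518103769891 [ 543.3 -156.1   32. ]
yaw -8.72643083558631
origin [624.    2.4  32. ]
mat [417.4 286.    3. ] [549.4 289.    3. ]
fit 462 [  0.1   1.  564.8 -33. ] -7.3703585 off from edge 3.834857639405739 y ext -167.131714445477 102.54990286687683
fit 308 [  0.1   1.  573.1  23.2] -7.477223 off from edge 3.514500785929923 y ext -165.05467669776945 165.87390428353885
```

```bash
cat > plan.py <<'E'
from h import *
np.set_printoptions(precision=2,suppress=True)
O=np.array([622.,2.5,0]); YAW=-7.8
Rk=Ro.from_euler('z',YAW,degrees=True)
def w(p): return O+Rk.apply(p)
def rk(p): return Rk.inv().apply(np.asarray(p)-O)
def rot(th,sgn=1,yaw=YAW):
    q=Ro.from_euler('z',yaw,degrees=True); t=np.radians(th)
    z=q.apply([np.sin(t),0,-np.cos(t)]); y=sgn*q.apply([0,1,0]); return Ro.from_matrix(np.c_[np.cross(y,z),y,z])
def cur():
    s=r.sense(); return s["tool_pos"],Ro.from_euler('xyz',s["tcp_rot"],degrees=True)
def go(G,R,label=""):
    """G: world grasp point"""
    p,Rc=cur(); t=np.asarray(G)-3*R.as_matrix()[:,2]
    print(label,"d",(t-p).round(1),"rv",(R*Rc.inv()).as_rotvec().round(3),"|deg|",np.degrees((R*Rc.inv()).magnitude()).round(1))
E
python3 - <<'E'
from plan import *
s=snap("wrist"); p,Rc=cur(); print("cam in tool",Rc.inv().apply(s["eye"]-p),s["attitude"])
for sg in(1,-1):
    R=rot(35,sg); go(w([11-69,87,152]),R,sg)
    z=R.as_matrix()[:,2]; print("advance120",120*z)
E
```

```text
cam in tool [  77.63    1.05 -118.4 ] [-17.66   0.    -0.04]
1 d [-25.2  96.8 -98.6] rv [-0.5  -0.44  1.39] |deg| 88.1
advance120 [ 68.19  -9.34 -98.3 ]
-1 d [-25.2  96.8 -98.6] rv [ 0.45 -0.52 -1.65] |deg| 102.4
advance120 [ 68.19  -9.34 -98.3 ]
```

>>> step_arm(
  targets=[
    [[-50, 0, 0, 0, 0, 0], [-100, 0, 0, 0, 0, 0], [-110, 60, 0, -0.5, -0.44, 1.39], [-110, 97, 0, -0.5, -0.44, 1.39], [-110, 97, 0, -0.5, -0.44, 1.39], [-110, 97, 0, -0.5, -0.44, 1.39], [-110, 97, 0, -0.5, -0.44, 1.39], [-110, 97, 0, -0.5, -0.44, 1.39], [-110, 97, 0, -0.5, -0.44, 1.39], [-110, 97, 0, -0.5, -0.44, 1.39], [-110, 97, 0, -0.5, -0.44, 1.39], [-110, 97, 0, -0.5, -0.44, 1.39]],
  ],
  fingers=-1,
  newtons=30,
)

```text
time: 1.35
tool_pos: [490.0, 97.4, 253.5]
tcp_rot: [175.5, 29.1, 155.3]
ft_force: [-0.3, 0.2, 0.5]
finger_gap: 85.2
grip_force: 0.0
```

Run:
```python
from plan import *
s=snap("wrist","w1"); sc=snap("scene","sc1"); print(r.sense()["time"],cur()[0]); go(w([11-69,87,152]),rot(35))
a=np.hstack([cv2.resize(s["img"],(400,300)),cv2.resize(sc["img"][60:300,130:450],(400,300))]);cv2.imwrite("pics/m1.png",a)
```

```text
1.45 [488.89  96.96 252.38]
 d [ 85.8  -0.2 -97.9] rv [-0.1  -0.08  0.26] |deg| 16.3
```

View pics/m1.png

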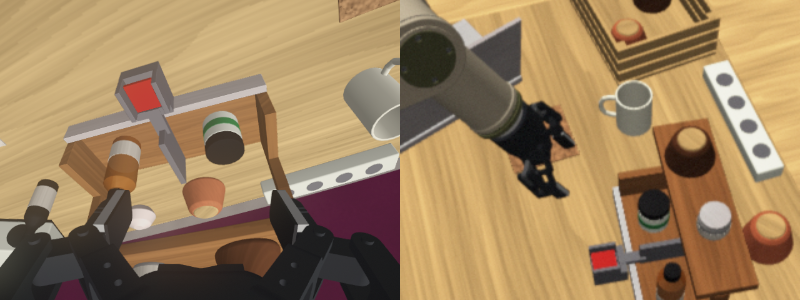

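The wrist view (upside down) shows the pot centred at about full-res (357,219). The mug stands beyond the mat. In the scene crop, the pot lid is clear at about full-res (333,217).

Run:
```python
from plan import *
sc=snap("scene"); wr=snap("wrist"); si=snap("side")
b=blobs(sc["img"],(0,0,0),(180,255,55),(315,205,355,245)); print(b)
for q in b: print("scene lid",rk(plane(sc,q[1],80)))
g=blobs(wr["img"],(40,60,30),(85,255,200),(310,160,410,270)); print(g)
for q in g: x,y,ww,h=q[2]; print("green w",rk(plane(wr,(x+ww/2,y+h/2),50)))
b=blobs(wr["img"],(0,0,0),(180,130,75),(320,200,400,270),60); print(b)
g=blobs(si["img"],(40,60,30),(85,255,200),(255,250,310,305),5); print(g)
for q in g: print("green side",rk(plane(si,(q[2][0]+q[2][2]/2,q[2][1]+q[2][3]/2),50)))
g=blobs(sc["img"],(40,60,30),(85,255,200),(315,205,355,250),5); print(g)
# tab
for s,roi in((sc,(275,250,315,290)),(si,(320,270,360,305)),(wr,(180,110,290,200))):
    for q in blobs(s["img"],(0,150,120),(8,255,255),roi): print("tab",q[0],rk(plane(s,q[1],50)))
cv2.imwrite("pics/w1c.png",wr["img"][90:330,90:490])
```

```text
[(np.int32(493), [332.8, 223.1], [321, 211, 25, 25])]
scene lid [ 6.61 81.86 80.  ]
[(np.int32(542), [352.8, 197.6], [327, 189, 59, 31])]
green w [-14.02  90.34  50.  ]
[(np.int32(2644), [360.5, 237.2], [330, 211, 62, 53])]
[(np.int32(72), [282.0, 286.8], [271, 283, 22, 7])]
green side [-18.87 105.27  50.  ]
[(np.int32(72), [331.9, 239.2], [321, 233, 24, 10])]
tab 250 [-102.03    2.23   50.  ]
tab 156 [-102.5    -1.66   50.  ]
tab 1993 [-103.51    0.8    50.  ]
```

View pics/w1c.png

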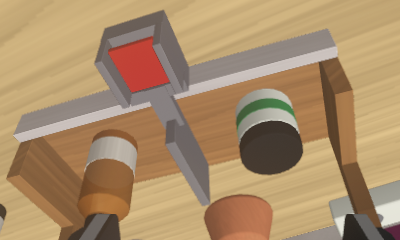

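The crop shows the lid top ellipse centred at about full-res (361,247). The bottle body axis runs from about (207,222) to (190,295).

Run:
```python
from plan import *
wr=snap("wrist"); sc=snap("scene"); si=snap("side")
print(rk(plane(wr,(361,247),82)), rk(plane(sc,(333,222),82)), rk(plane(si,(282,266),82)))
# green band side edges -> angular bisector plane gives axis direction
a,b=ray(wr,(328,198))[1],ray(wr,(385,212))[1]
print("eye",rk(wr["eye"]))
m=(a+b)/2; e=np.array(wr["eye"]); 
for z in (47,):
    P=e+m*(z-e[2])/m[2]; d=(P-e);d/=np.linalg.norm(d[:2]); print(rk(P), "half ang",np.degrees(np.arccos(a@b))/2)
    half=np.arccos(a@b)/2; D=30/np.sin(half); print("axis by range",rk(e+m/np.linalg.norm(m)*D))
go(w([9-69,86.5,152]),rot(35))
```

```text
[12.26 85.35 82.  ] [ 7.38 83.51 82.  ] [12.46 82.98 82.  ]
eye [-265.46  104.51  319.54]
[-8.93 90.03 47.  ] half ang 4.308722187175237
axis by range [ 8.02 89.08 28.99]
 d [ 82.1  -0.4 -99.3] rv [-0.1  -0.08  0.26] |deg| 16.6
```

>>> step_arm(
  targets=[
    [[40, -1, -40, -0.1, -0.08, 0.26], [70, -1, -75, -0.1, -0.08, 0.26], [83, -1.5, -99, -0.1, -0.08, 0.26], [83, -1.5, -99, -0.1, -0.08, 0.26], [95, -3, -116, -0.1, -0.08, 0.26], [107, -5, -133, -0.1, -0.08, 0.26], [119, -6.5, -150, -0.1, -0.08, 0.26], [129, -8, -165, -0.1, -0.08, 0.26], [138, -9, -179, -0.1, -0.08, 0.26], [146, -10, -190, -0.1, -0.08, 0.26], [151, -11, -197, -0.1, -0.08, 0.26], [151, -11, -197, -0.1, -0.08, 0.26]],
  ],
)

```text
time: 2.75
tool_pos: [643.0, 85.9, 57.1]
tcp_rot: [-179.8, 35.0, 172.3]
ft_force: [0.7, 0.2, 1.6]
finger_gap: 85.4
grip_force: 0.1
```

Run:
```python
from plan import *
print(rk(cur()[0]+3*cur()[1].as_matrix()[:,2])); go(w([10,85.5,54]),rot(35)); print(r.sense()["ft_force"])
a=np.hstack([cv2.resize(snap("wrist")["img"],(400,300)),cv2.resize(snap("scene")["img"][160:280,270:430],(400,300))]);cv2.imwrite("pics/m2.png",a)
```

```text
[11.24 85.45 54.62]
 d [-1.2  0.2 -0.6] rv [0. 0. 0.] |deg| 0.2
[0.75 0.23 1.64]
```

View pics/m2.png

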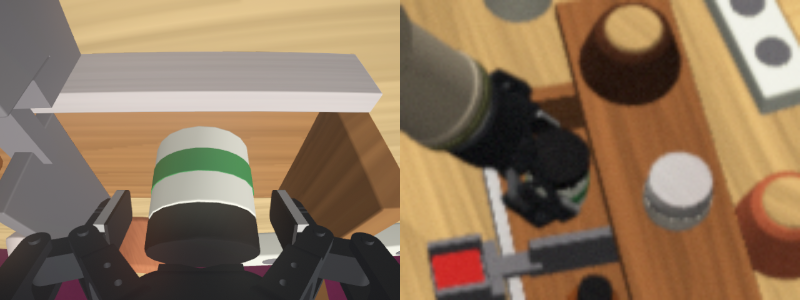

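Wrist: the pot is centred between the fingers (pot x≈203, fingers 130 and 277) with lots of room on both sides. I'll close now.

>>> step_arm(
  targets=[
    [[0, 0, 0, 0, 0, 0], [0, 0, 0, 0, 0, 0], [0, 0, 0, 0, 0, 0], [0, 0, 0, 0, 0, 0], [0, 0, 0, 0, 0, 0], [0, 0, 0, 0, 0, 0], [0, 0, 0, 0, 0, 0], [0, 0, 0, 0, 0, 0]],
  ],
  fingers=1,
  newtons=30,
)

```text
time: 3.52
tool_pos: [643.0, 86.6, 59.4]
tcp_rot: [-179.8, 35.2, 172.4]
ft_force: [-0.8, 0.2, 8.7]
finger_gap: 59.6
grip_force: 30.7
```

Run:
```python
from plan import *
sc=snap("scene","sc2"); si=snap("side")
for p,z in(((172,160),10),((125,180),10),((230,118),0),((226,70),200),((226,124),20)): print("scene",p,z,plane(sc,p,z))
for p,z in(((325,408),220),((325,408),150),((168,350),220),((143,470),15),((255,362),3),((290,385),3)): print("side",p,z,plane(si,p,z))
a=cv2.resize(sc["img"][60:240,100:340],(800,600));cv2.imwrite("pics/m3.png",a)
```

```text
scene (172, 160) 10 [319.07 439.1   10.  ]
scene (125, 180) 10 [192.64 413.52  10.  ]
scene (230, 118) 0 [499.37 541.09   0.  ]
scene (226, 70) 200 [509.65 512.24 200.  ]
scene (226, 124) 20 [482.06 505.53  20.  ]
side (325, 408) 220 [206.2  373.85 220.  ]
side (325, 408) 150 [242.08 337.3  150.  ]
side (168, 350) 220 [487.84 488.7  220.  ]
side (143, 470) 15 [442.31 621.27  15.  ]
side (255, 362) 3 [513.05 284.46   3.  ]
side (290, 385) 3 [411.99 271.76   3.  ]
```

View pics/m3.png

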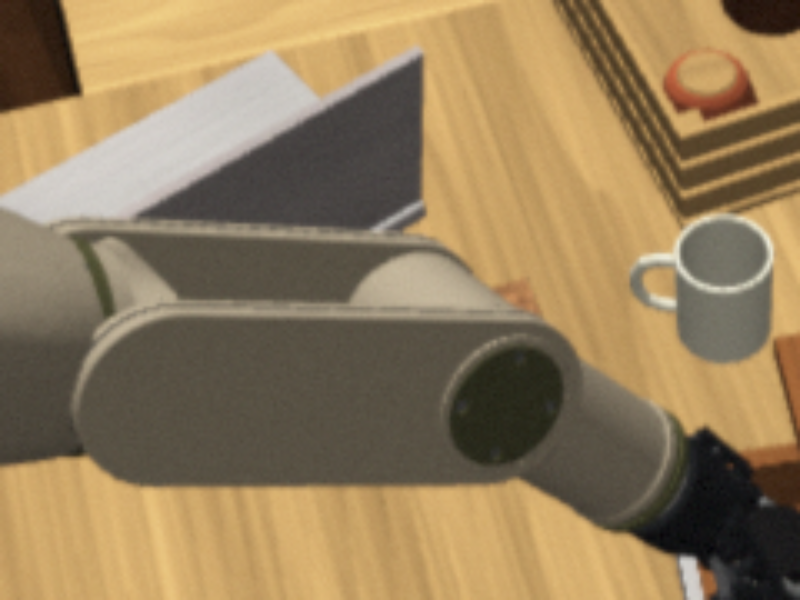

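The scene crop shows the laptop screen well beyond the mat and the mug to its right, so the mat's near half is reachable.

>>> step_arm(
  targets=[
    [[0, 0, 12, 0, 0, 0], [-3, 0, 32, 0, 0, 0], [-30, 4, 45, 0, 0, 0], [-65, 9, 45, 0, 0, 0], [-95, 20, 45, 0, 0, 0], [-115, 45, 45, 0, 0, 0], [-128, 80, 45, 0, 0, 0], [-138, 118, 45, 0, 0, 0], [-143, 156, 45, 0, 0, 0], [-143, 192, 45, 0, 0, 0], [-143, 222, 45, 0, 0, 0], [-143, 240, 45, 0, 0, 0]],
  ],
)

```text
time: 4.62
tool_pos: [497.2, 329.3, 102.3]
tcp_rot: [-179.8, 35.0, 172.5]
ft_force: [1.0, 0.4, -1.6]
finger_gap: 59.0
grip_force: 33.4
```

>>> step_arm(
  targets=[
    [[0, 4, 0, 0, 0, 0], [0, 4, -15, 0, 0, 0], [0, 4, -30, 0, 0, 0], [0, 4, -40, 0, 0, 0], [0, 4, -48, 0, 0, 0], [0, 4, -52, 0, 0, 0], [0, 4, -52, 0, 0, 0]],
  ],
)

```text
time: 5.2
tool_pos: [497.5, 328.9, 48.2]
tcp_rot: [-179.6, 34.9, 172.5]
ft_force: [-0.3, -0.2, -1.8]
finger_gap: 59.4
grip_force: 33.4
```

Run:
```python
from plan import *
s=r.sense(); print(s["ft_force"],s["finger_gap"],s["grip_force"],cur()[0]+3*cur()[1].as_matrix()[:,2])
a=np.hstack([cv2.resize(snap("wrist")["img"],(400,300)),cv2.resize(snap("scene")["img"][100:280,180:420],(400,300))]);cv2.imwrite("pics/m4.png",a)
```

```text
[-0.32 -0.24 -1.79] 59.41886030310086 33.41883569955826 [499.24 328.7   45.77]
```

View pics/m4.png

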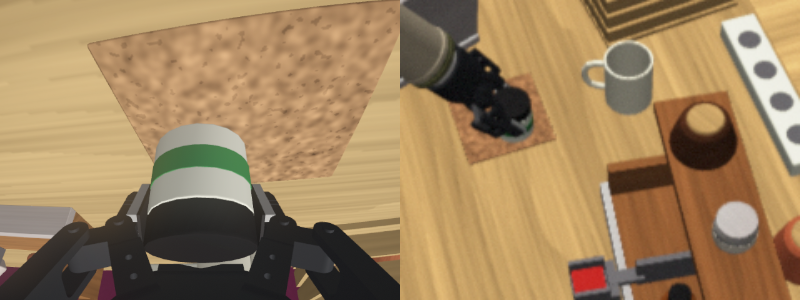

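The pot is held upright over the mat (lid at about (205,225) in the wrist half). I'll lower it to contact in small steps.

>>> step_arm(
  targets=[
    [[0, 0, -2, 0, 0, 0], [0, 0, -3.5, 0, 0, 0], [0, 0, -3.5, 0, 0, 0]],
  ],
)

```text
time: 5.55
tool_pos: [498.2, 330.1, 46.0]
tcp_rot: [-179.7, 35.0, 172.4]
ft_force: [-0.4, -0.5, -2.8]
finger_gap: 59.1
grip_force: 33.4
```

>>> step_arm(
  targets=[
    [[0, 0, -1.5, 0, 0, 0], [0, 0, -2.5, 0, 0, 0], [0, 0, -2.5, 0, 0, 0]],
  ],
)

```text
time: 5.8
tool_pos: [498.7, 330.5, 44.5]
tcp_rot: [-179.7, 35.0, 172.4]
ft_force: [-2.6, -2.1, 5.0]
finger_gap: 59.1
grip_force: 34.1
```

>>> step_arm(
  targets=[
    [[0, 0, 0, 0, 0, 0], [0, 0, 0, 0, 0, 0], [0, 0, 0, 0, 0, 0], [0, 0, 0, 0, 0, 0], [-5, 1, 7, 0, 0, 0], [-17, 2, 25, 0, 0, 0], [-34, 4, 49, 0, 0, 0], [-51, 7, 74, 0, 0, 0], [-68, 9, 98, 0, 0, 0], [-70, -10, 125, 0, 0, 0], [-65, -45, 140, 0, 0, 0], [-60, -80, 145, 0, 0, 0]],
  ],
  fingers=-1,
)

```text
time: 6.8
tool_pos: [438.5, 251.6, 192.8]
tcp_rot: [-180.0, 35.2, 172.5]
ft_force: [0.6, -0.3, 0.7]
finger_gap: 85.4
grip_force: 0.0
```

>>> step_arm(
  targets=[
    [[5, -40, 0, 0, 0, 0], [10, -80, 0, 0, 0, 0], [20, -120, 0, 0, 0, 0], [35, -155, 0, 0, 0, 0], [50, -190, 0, 0, 0, 0], [65, -225, 0, 0, 0, 0], [80, -260, 0, 0, 0, 0], [95, -292, 0, 0, 0, 0], [98, -318, 0, 0, 0, 0], [98, -318, 0, 0, 0, 0]],
  ],
)

```text
time: 7.63
tool_pos: [536.4, -72.4, 189.2]
tcp_rot: [-179.6, 35.0, 172.2]
ft_force: [-0.2, -0.3, -0.4]
finger_gap: 85.0
grip_force: 0.0
```

Run:
```python
from plan import *
print(cur()[0],r.sense()["time"])
wr=snap("wrist","w5"); sc=snap("scene","sc5"); si=snap("side")
for q in blobs(sc["img"],(0,0,0),(180,255,55),(335,265,362,290)): print("cap scene",q,rk(plane(sc,(q[2][0]+q[2][2]/2,q[2][1]+q[2][3]*.45),136)))
a=np.hstack([cv2.resize(wr["img"],(400,300)),cv2.resize(sc["img"][100:340,180:500],(400,300))]);cv2.imwrite("pics/m5.png",a)
```

```text
[536.42 -72.38 189.19] 7.6333
cap scene (np.int32(24), [339.6, 265.6], [335, 265, 13, 3]) [ -4.61 -59.38 136.  ]
cap scene (np.int32(174), [347.5, 278.0], [341, 271, 14, 15]) [  3.22 -88.   136.  ]
```

View pics/m5.png

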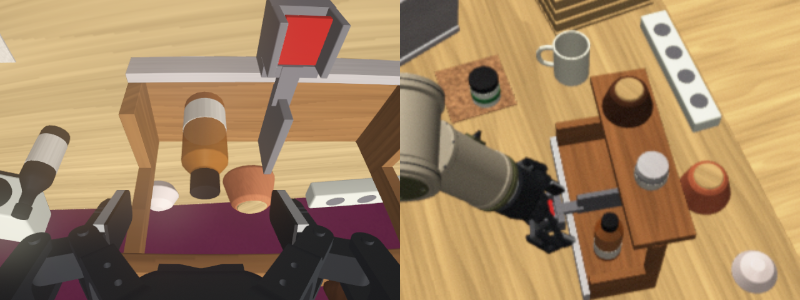

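The last picture shows the pot upright on the mat at about (485,85) in the right half. In the wrist half, the bottle axis runs at x≈205 of 400, already near the finger midline. That was my tenth picture, so from here I measure numerically only.

Run:
```python
from plan import *
wr=snap("wrist")
hs=cv2.cvtColor(wr["img"],cv2.COLOR_BGR2HSV)
g=blobs(wr["img"],(5,150,60),(16,255,240),(270,170,390,300),100); print("amber",g)
g=blobs(wr["img"],(0,0,0),(180,255,60),(290,255,360,330),100); print("cap",g)
for q in g: x,y,ww,h=q[2]; print("cap",rk(plane(wr,(x+ww/2,y+h*.75),138)),rk(plane(wr,(x+ww/2,y+h*.5),128)))
for v in (165,175,200,210,220): print(v,[hs[v,u].tolist() for u in range(284,384,8)])
print("eye",rk(wr["eye"]))
EOF=0
```

```text
amber [(np.int32(3861), [323.7, 245.6], [283, 200, 75, 81])]
cap []
165 [[15, 131, 183], [13, 141, 119], [17, 31, 162], [17, 31, 165], [17, 30, 172], [17, 28, 184], [17, 26, 196], [18, 25, 202], [13, 158, 155], [15, 129, 182], [15, 132, 182], [15, 131, 181], [15, 132, 180]]
175 [[15, 132, 187], [17, 34, 152], [17, 31, 162], [17, 31, 165], [17, 31, 172], [17, 28, 184], [17, 25, 196], [18, 25, 202], [18, 25, 202], [15, 132, 176], [15, 133, 175], [15, 133, 174], [15, 133, 174]]
200 [[15, 135, 176], [14, 81, 160], [14, 142, 135], [14, 141, 137], [14, 140, 142], [14, 145, 148], [14, 150, 155], [14, 149, 159], [14, 125, 170], [15, 135, 176], [15, 136, 176], [15, 136, 176], [15, 136, 176]]
210 [[15, 136, 186], [14, 140, 131], [14, 145, 135], [14, 143, 137], [14, 144, 142], [14, 147, 149], [14, 151, 155], [14, 151, 159], [15, 152, 161], [15, 111, 191], [15, 135, 182], [15, 136, 180], [15, 135, 181]]
220 [[15, 137, 188], [14, 141, 132], [14, 145, 135], [14, 142, 138], [14, 143, 144], [14, 150, 150], [14, 153, 155], [14, 150, 158], [15, 154, 161], [15, 140, 177], [15, 136, 182], [15, 136, 184], [15, 135, 183]]
eye [-207.59  -80.99  240.58]
```

Run:
```python
from plan import *
wr=snap("wrist"); hs=cv2.cvtColor(wr["img"],cv2.COLOR_BGR2HSV)
e=np.array(wr["eye"])
for v in (168,174,180,186):
    u=np.nonzero(hs[v,270:380,1]<60)[0]+270; a,b=ray(wr,(u.min()-.5,v))[1],ray(wr,(u.max()+.5,v))[1]
    m=a+b;m/=np.linalg.norm(m);half=np.arccos(a@b)/2
    print(v,u.min(),u.max(),"axis",rk(e+m*25/np.sin(half)),"@z50",rk(plane(wr,((u.min()+u.max())/2,v),50)))
R=rot(35); go(w([5.5,-83,72]),R)
z=R.as_matrix()[:,2];print(z*70)
```

```text
168 294 345 axis [ 48.85 -82.96 -35.89] @z50 [-30.82 -82.18  50.  ]
174 290 349 axis [ 17.94 -82.6    4.72] @z50 [-25.35 -82.19  50.  ]
180 288 351 axis [  6.85 -82.45  23.05] @z50 [-19.7 -82.2  50. ]
186 287 352 axis [  3.23 -82.37  33.17] @z50 [-13.85 -82.21  50.  ]
 d [  78.8  -13.6 -113.7] rv [ 0. -0. -0.] |deg| 0.3
[ 39.78  -5.45 -57.34]
```

>>> step_arm(
  targets=[
    [[18, -2, -26, 0, 0, 0], [36, -4, -52, 0, 0, 0], [52, -7, -75, 0, 0, 0], [64, -10, -93, 0, 0, 0], [72, -12, -105, 0, 0, 0], [78, -13, -113, 0, 0, 0], [78, -13, -113, 0, 0, 0], [78, -13, -113, 0, 0, 0]],
  ],
)

```text
time: 8.55
tool_pos: [613.6, -79.2, 74.7]
tcp_rot: [-179.7, 34.9, 172.6]
ft_force: [0.2, -0.1, -1.0]
finger_gap: 85.4
grip_force: 0.0
```

>>> step_arm(
  targets=[
    [[0, 0, 0, 0, 0, 0], [0, 0, 0, 0, 0, 0], [0, 0, 0, 0, 0, 0], [0, 0, 0, 0, 0, 0], [0, 0, 0, 0, 0, 0], [0, 0, 0, 0, 0, 0], [0, 0, 0, 0, 0, 0], [0, 0, 0, 0, 0, 0], [0, 0, 0, 0, 0, 0]],
  ],
  fingers=1,
  newtons=30,
)

```text
time: 9.3
tool_pos: [614.7, -80.9, 76.7]
tcp_rot: [-179.7, 35.1, 172.4]
ft_force: [-5.2, 3.9, 7.6]
finger_gap: 48.7
grip_force: 32.6
```

Run:
```python
from plan import *
G=cur()[0]+3*cur()[1].as_matrix()[:,2]; print(rk(G)); go(w([4,102,rk(G)[2]]),rot(35))
```

```text
[  5.83 -83.63  74.27]
 d [ 23.4 184.1   0. ] rv [ 0.  0. -0.] |deg| 0.3
```

>>> step_arm(
  targets=[
    [[0, 0, 12, 0, 0, 0], [-2, 0, 30, 0, 0, 0], [-32, 4, 46, 0, 0, 0], [-66, 9, 64, 0, 0, 0], [-99, 13.6, 68, 0, 0, 0], [-94, 50, 68, 0, 0, 0], [-89, 87, 68, 0, 0, 0], [-84, 123, 68, 0, 0, 0], [-79, 160, 68, 0, 0, 0], [-75, 188, 68, 0, 0, 0], [-74, 197, 60, 0, 0, 0], [-74, 197, 40, 0, 0, 0]],
  ],
)

```text
time: 10.3
tool_pos: [542.1, 119.4, 118.6]
tcp_rot: [-179.9, 35.3, 172.6]
ft_force: [0.3, -0.8, -1.5]
finger_gap: 48.7
grip_force: 32.7
```

Run:
```python
from plan import *
s=r.sense();print(s["ft_force"],s["finger_gap"],s["grip_force"])
G=cur()[0]+3*cur()[1].as_matrix()[:,2]; print(rk(G)); go(w([6,102,100]),rot(35))
sc=snap("scene");wr=snap("wrist")
g=blobs(wr["img"],(0,0,100),(180,60,255),(250,120,400,260),100); print(g)
```

```text
[ 0.3  -0.77 -1.55] 48.7123447158993 32.698118314146996
[-93.28 105.   116.19]
 d [ 98.  -16.4 -16.2] rv [ 0.    0.   -0.01] |deg| 0.4
[(np.int32(8466), [324.3, 228.6], [250, 195, 150, 65])]
```

>>> step_arm(
  targets=[
    [[0, -3, -14, 0, 0, 0], [30, -7, -16, 0, 0, 0], [60, -11, -16, 0, 0, 0], [85, -15, -16, 0, 0, 0], [98, -17, -16, 0, 0, 0], [98, -17, -20, 0, 0, 0], [98, -17, -28, 0, 0, 0], [98, -17, -35, 0, 0, 0], [98, -17, -37, 0, 0, 0], [98, -17, -39, 0, 0, 0], [98, -17, -39, 0, 0, 0]],
  ],
)

```text
time: 11.32
tool_pos: [637.7, 99.0, 76.7]
tcp_rot: [-179.7, 35.0, 172.5]
ft_force: [0.3, -1.6, 1.2]
finger_gap: 49.0
grip_force: 32.8
```

>>> step_arm(
  targets=[
    [[0, 0, -1, 0, 0, 0], [0, 0, -1, 0, 0, 0]],
  ],
)

```text
time: 11.48
tool_pos: [638.4, 99.1, 76.7]
tcp_rot: [-179.7, 35.1, 172.5]
ft_force: [-1.9, -2.9, 6.9]
finger_gap: 48.9
grip_force: 33.3
```

Run:
```python
from plan import *
G=cur()[0]+3*cur()[1].as_matrix()[:,2]; print(rk(G))
```

```text
[ 4.82 97.9  74.2 ]
```

>>> step_arm(
  targets=[
    [[0, 0, 0, 0, 0, 0], [0, 0, 0, 0, 0, 0], [0, 0, 0, 0, 0, 0], [-5, 1, 7, 0, 0, 0], [-14, 2, 20, 0, 0, 0], [-28, 4, 41, 0, 0, 0], [-45, 6, 64, 0, 0, 0], [-63, 9, 90, 0, 0, 0], [-90, 20, 100, 0, 0, 0], [-118, 40, 100, 0, 0, 0], [-140, 70, 100, 0, 0, 0], [-155, 105, 100, 0, 0, 0]],
  ],
  fingers=-0.5,
)

```text
time: 12.48
tool_pos: [481.3, 203.6, 175.5]
tcp_rot: [-179.7, 35.0, 172.3]
ft_force: [0.9, 0.5, -0.7]
finger_gap: 64.1
grip_force: 0.0
```

>>> step_arm(
  targets=[
    [[-15, 35, 0, 0, 0, 0], [-30, 70, 0, 0, 0, 0], [-42, 105, -5, 0, 0, 0], [-53, 135, -15, 0, 0, 0], [-53, 135, -33, 0, 0, 0], [-53, 135, -33, 0, 0, 0]],
  ],
  fingers=-1,
)

```text
time: 12.98
tool_pos: [427.4, 339.4, 138.3]
tcp_rot: [-179.4, 34.7, 172.8]
ft_force: [-0.3, -0.6, -1.1]
finger_gap: 85.0
grip_force: 0.0
```

Run:
```python
from plan import *
wr=snap("wrist","w8");sc=snap("scene","s8");si=snap("side","d8");e=np.array(wr["eye"]);p,R=cur()
print("time",r.sense()["time"],p,"to grasp",np.array([498.7,330.5,44.5])-p)
for n,q in(("pot",[499+1,330,40]),):
    c=Ro.from_euler('xyz',wr["attitude"],degrees=True).inv().apply(np.array(q)-e); print("expected px",(wr["mtx"]@[c[0],-c[1],-c[2]]/-c[2]))
g=blobs(wr["img"],(40,60,30),(85,255,200),(150,60,500,400),100); print("green",g)
for q in g:
    x,y,ww,h=q[2]; a,b=ray(wr,(x,y+h/2))[1],ray(wr,(x+ww,y+h/2))[1]; m=a+b;m/=np.linalg.norm(m); print("axis",e+m*30/np.sin(np.arccos(a@b)/2),np.degrees(np.arccos(a@b)))
# bottle in rack bay: scene cap & side amber
for q in blobs(sc["img"],(0,0,0),(180,255,55),(310,170,360,235),40): print("cap",q,rk(plane(sc,(q[2][0]+q[2][2]/2,q[2][1]+q[2][3]*.45),136)))
for q in blobs(si["img"],(5,150,60),(16,255,255),(250,190,310,310),30): print("amber side",q)
```

```text
time 13.1333 [429.92 338.21 142.13] to grasp [ 68.78  -7.71 -97.63]
expected px [322.63 241.82   1.  ]
green [(np.int32(1406), [323.1, 197.7], [279, 184, 89, 40])]
axis [490.72 331.6   15.05] 13.108131262455114
cap (np.int32(296), [351.0, 188.7], [342, 175, 18, 26]) [ 58.99 136.6  136.  ]
cap (np.int32(179), [330.4, 206.7], [324, 200, 14, 15]) [  3.16  91.5  136.  ]
amber side (np.int32(886), [284.6, 210.6], [250, 190, 60, 46])
amber side (np.int32(441), [265.6, 241.0], [250, 229, 31, 22])
amber side (np.int32(74), [272.8, 264.6], [268, 260, 14, 11])
amber side (np.int32(133), [259.3, 281.2], [250, 272, 18, 19])
```

The bottle stands upright in the +y bay: its cap is at rack (3, ~97) after the scene camera's known bias. The pot is centred for grasping.

>>> step_arm(
  targets=[
    [[17, -2, -24, 0, 0, 0], [34, -4, -48, 0, 0, 0], [50, -6, -71, 0, 0, 0], [60, -7, -86, 0, 0, 0], [66, -7.5, -94, 0, 0, 0], [69, -8, -97, 0, 0, 0], [69, -8, -97, 0, 0, 0]],
  ],
)

```text
time: 13.72
tool_pos: [500.1, 329.7, 45.7]
tcp_rot: [-179.7, 35.0, 172.3]
ft_force: [-0.6, -0.1, -0.6]
finger_gap: 85.3
grip_force: 0.0
```

>>> step_arm(
  targets=[
    [[0, 0, 0, 0, 0, 0], [0, 0, 0, 0, 0, 0], [0, 0, 0, 0, 0, 0], [0, 0, 0, 0, 0, 0], [0, 0, 0, 0, 0, 0], [0, 0, 0, 0, 0, 0], [0, 0, 0, 0, 0, 0], [0, 0, 0, 0, 0, 0]],
  ],
  fingers=1,
  newtons=30,
)

```text
time: 14.38
tool_pos: [499.6, 331.6, 47.0]
tcp_rot: [-179.8, 35.1, 172.4]
ft_force: [-2.7, -3.0, 7.0]
finger_gap: 59.3
grip_force: 32.9
```

Run:
```python
from plan import *
R=rot(35);p=cur()[0]; z=p[2]-3*np.cos(np.radians(35))
go(w([-105,-85,z+80]),R,"front high"); go(w([-100,-85,z+50]),R,"front"); go(w([10,-85,z+50]),R,"in"); go(w([10,-85,z+15]),R,"down")
```

```text
front high d [   5.2 -398.9   80. ] rv [ 0.  0. -0.] |deg| 0.2
front d [  10.1 -399.6   50. ] rv [ 0.  0. -0.] |deg| 0.2
in d [ 119.1 -414.5   50. ] rv [ 0.  0. -0.] |deg| 0.2
down d [ 119.1 -414.5   15. ] rv [ 0.  0. -0.] |deg| 0.2
```

>>> step_arm(
  targets=[
    [[0, 0, 25, 0, 0, 0], [0, -12, 55, 0, 0, 0], [0, -40, 78, 0, 0, 0], [0, -78, 80, 0, 0, 0], [0, -116, 80, 0, 0, 0], [0, -154, 80, 0, 0, 0], [1, -192, 80, 0, 0, 0], [2, -230, 80, 0, 0, 0], [3, -268, 80, 0, 0, 0], [4, -306, 80, 0, 0, 0], [5, -344, 80, 0, 0, 0], [6, -375, 80, 0, 0, 0]],
  ],
)

```text
time: 15.38
tool_pos: [504.7, -45.6, 125.9]
tcp_rot: [-179.7, 35.1, 172.5]
ft_force: [0.6, 0.5, -2.4]
finger_gap: 59.2
grip_force: 33.6
```

>>> step_arm(
  targets=[
    [[4, -25, -10, 0, 0, 0], [15, -26, -30, 0, 0, 0], [45, -30, -30, 0, 0, 0], [80, -35, -30, 0, 0, 0], [105, -39, -30, 0, 0, 0], [113, -40, -30, 0, 0, 0], [113, -40, -42, 0, 0, 0], [113, -40, -54, 0, 0, 0], [113, -40, -60, 0, 0, 0], [113, -40, -63, 0, 0, 0], [113, -40, -63, 0, 0, 0]],
  ],
)

```text
time: 16.3
tool_pos: [617.8, -83.6, 62.4]
tcp_rot: [-179.7, 35.0, 172.5]
ft_force: [0.1, 0.4, -0.9]
finger_gap: 59.2
grip_force: 33.6
```

>>> step_arm(
  targets=[
    [[0, 0, -1.5, 0, 0, 0], [0, 0, -2, 0, 0, 0], [0, 0, -2, 0, 0, 0]],
  ],
)

```text
time: 16.55
tool_pos: [618.9, -84.0, 62.1]
tcp_rot: [-179.7, 35.1, 172.5]
ft_force: [-2.2, 1.0, 5.1]
finger_gap: 59.6
grip_force: 34.3
```

>>> step_arm(
  targets=[
    [[0, 0, 0, 0, 0, 0], [0, 0, 0, 0, 0, 0], [0, 0, 0, 0, 0, 0], [0, 0, 0, 0, 0, 0], [-5, 1, 7, 0, 0, 0], [-14, 2, 20, 0, 0, 0], [-28, 4, 41, 0, 0, 0], [-45, 6, 64, 0, 0, 0], [-63, 9, 90, 0, 0, 0], [-75, 10, 108, 0, 0, 0], [-110, 20, 115, 0, 0, 0], [-110, 20, 115, 0, 0, 0]],
  ],
  fingers=-0.9,
)

```text
time: 17.55
tool_pos: [506.8, -63.6, 178.6]
tcp_rot: [-179.6, 35.3, 172.5]
ft_force: [-0.4, 0.3, -0.8]
finger_gap: 81.1
grip_force: 0.0
```

Run:
```python
from plan import *
wr=snap("wrist","w9");sc=snap("scene","s9");si=snap("side","d9")
for s,roi in((sc,(275,250,315,290)),(si,(320,270,360,305)),(wr,(250,0,640,300))):
    for q in blobs(s["img"],(0,150,120),(8,255,255),roi,60): print("tab",q,rk(plane(s,q[1],50)))
for q in blobs(sc["img"],(40,60,30),(85,255,200),(320,250,370,340),5): print("green",q,rk(plane(sc,q[1],50)))
for q in blobs(sc["img"],(0,0,0),(180,255,55),(325,265,375,310),40): print("lid",q,rk(plane(sc,(q[2][0]+q[2][2]/2,q[2][1]+q[2][3]*.43),82)))
for q in blobs(sc["img"],(0,0,0),(180,255,55),(310,170,345,235),40): print("cap",q)
go(w([-101,0,50+22+3-3+25])-[0,0,0],rot(0),"above tab")
```

```text
tab (np.int32(245), [292.8, 266.9], [283, 260, 21, 15]) [-101.81    2.19   50.  ]
tab (np.int32(155), [338.5, 287.8], [330, 281, 18, 15]) [-102.78   -1.44   50.  ]
tab (np.int32(4100), [467.2, 120.8], [429, 89, 81, 67]) [-104.99    0.61   50.  ]
green (np.int32(71), [345.2, 305.3], [334, 296, 26, 14]) [  -4.35 -112.49   50.  ]
lid (np.int32(53), [334.1, 266.1], [325, 265, 23, 5]) [ -8.33 -32.75  82.  ]
lid (np.int32(558), [347.8, 290.0], [335, 277, 27, 27]) [  6.72 -88.68  82.  ]
cap (np.int32(174), [330.3, 206.8], [324, 200, 14, 15])
above tab d [ 13.7  80.3 -75.9] rv [ 0.09  0.61 -0.  ] |deg| 35.1
```

>>> step_arm(
  targets=[
    [[10, 30, -5, 0.03, 0.2, 0], [13, 60, -20, 0.06, 0.4, 0], [13, 80, -40, 0.09, 0.61, 0], [13, 80.5, -55, 0.09, 0.61, 0], [13, 80.5, -70, 0.09, 0.61, 0], [13, 80.5, -70, 0.09, 0.61, 0], [13, 80.5, -70, 0.09, 0.61, 0], [13, 80.5, -70, 0.09, 0.61, 0], [13, 80.5, -70, 0.09, 0.61, 0], [13, 80.5, -70, 0.09, 0.61, 0]],
  ],
  fingers=1,
  newtons=40,
)

```text
time: 18.53
tool_pos: [521.6, 16.4, 107.3]
tcp_rot: [179.8, -0.1, 172.3]
ft_force: [0.8, 0.6, 0.2]
finger_gap: -0.2
grip_force: 0.0
```

Run:
```python
from plan import *
print(r.sense()["finger_gap"]); G=cur()[0]; print(rk(G)); go(w([-102,0.5,80-3]),rot(0)); 
wr=snap("wrist","w10")
for q in blobs(wr["img"],(0,150,120),(8,255,255),(150,0,550,470),60): print("tab",q,rk(plane(wr,q[1],50)))
```

```text
-0.1912253728878078
[-101.35    0.11  107.32]
 d [ -0.6   0.5 -27.3] rv [-0. -0. -0.] |deg| 0.2
tab (np.int32(4885), [322.2, 264.9], [282, 233, 80, 81]) [-106.08    0.97   50.  ]
```

>>> step_arm(
  targets=[
    [[0, 0.5, -12, 0, 0, 0], [0, 0.5, -22, 0, 0, 0], [0, 0.5, -28, 0, 0, 0], [0, 0.5, -32, 0, 0, 0], [0, 0.5, -32, 0, 0, 0]],
  ],
)

```text
time: 19.0
tool_pos: [519.9, 17.1, 71.9]
tcp_rot: [179.8, -0.5, 172.3]
ft_force: [-1.2, 0.5, 2.7]
finger_gap: 0.1
grip_force: 1.3
```

>>> step_arm(
  targets=[
    [[0, 0, -2, 0, 0, 0], [0, 0, -4, 0, 0, 0], [0, 0, -6, 0, 0, 0], [0, 0, -6, 0, 0, 0]],
  ],
)

```text
time: 19.33
tool_pos: [521.2, 17.0, 67.2]
tcp_rot: [179.8, -0.4, 172.3]
ft_force: [-2.6, 0.2, 5.2]
finger_gap: 0.2
grip_force: 2.0
```

>>> step_arm(
  targets=[
    [[0, 0, -1.5, 0, 0, 0], [0.4, 3, -1.5, 0, 0, 0], [0.8, 6, -1.5, 0, 0, 0], [1.2, 9, -1.5, 0, 0, 0], [1.6, 12, -1.5, 0, 0, 0], [2.2, 16, -1.5, 0, 0, 0], [2.7, 20, -1.5, 0, 0, 0], [3.3, 24, -1.5, 0, 0, 0], [3.8, 28, -1.5, 0, 0, 0], [4.4, 32, -1.5, 0, 0, 0], [4.9, 36, -1.5, 0, 0, 0], [4.9, 36, -1.5, 0, 0, 0]],
  ],
)

```text
time: 20.33
tool_pos: [526.0, 54.0, 65.8]
tcp_rot: [179.8, -0.4, 172.3]
ft_force: [-1.4, 1.7, 4.3]
finger_gap: -0.1
grip_force: 2.2
```

Run:
```python
from plan import *
print(r.sense()["ft_force"],rk(cur()[0]))
wr=snap("wrist","w11");sc=snap("scene","s11");si=snap("side","d11")
for s,roi in((wr,(100,0,600,470)),(sc,(270,200,330,300)),(si,(280,260,380,330))):
  for q in blobs(s["img"],(0,150,120),(8,255,255),roi,20): print("tab",q,rk(plane(s,q[1],44)))
```

```text
[-1.4   1.67  4.28] [-102.05   37.97   65.85]
tab (np.int32(3985), [321.2, 285.3], [273, 261, 97, 80]) [-112.5    38.22   44.  ]
tab (np.int32(27), [297.7, 251.5], [296, 247, 4, 11]) [-83.77  42.64  44.  ]
tab (np.int32(46), [282.7, 255.0], [280, 250, 6, 11]) [-119.41   40.03   44.  ]
tab (np.int32(61), [329.5, 299.6], [324, 295, 12, 10]) [-117.69   36.91   44.  ]
```

>>> step_arm(
  targets=[
    [[0.4, 3, 0, 0, 0, 0], [0.8, 6, 0, 0, 0, 0], [1.2, 9, 0, 0, 0, 0], [1.6, 12, 0, 0, 0, 0], [2, 15, 0, 0, 0, 0], [2.5, 18, 0, 0, 0, 0], [2.9, 21, 0, 0, 0, 0], [3.2, 23, 0, 0, 0, 0], [3.5, 25, 0, 0, 0, 0], [3.8, 27, 0, 0, 0, 0], [4, 29, 0, 0, 0, 0], [4.3, 31, 0, 0, 0, 0]],
  ],
)

```text
time: 21.48
tool_pos: [530.2, 84.1, 65.8]
tcp_rot: [179.8, -0.4, 172.3]
ft_force: [-1.9, -3.0, 3.7]
finger_gap: 0.4
grip_force: 2.3
```

Run:
```python
from plan import *
print(r.sense()["ft_force"],rk(cur()[0]))
wr=snap("wrist","w12")
for q in blobs(wr["img"],(0,150,120),(8,255,255),(100,0,600,470),20): print("tab",q,rk(plane(wr,q[1],44)))
```

```text
[-1.92 -2.96  3.68] [-102.05   68.41   65.75]
tab (np.int32(4040), [317.9, 284.9], [271, 261, 97, 82]) [-112.73   67.32   44.  ]
```

>>> step_arm(
  targets=[
    [[0.2, 1.5, 0, 0, 0, 0], [0.4, 3, 0, 0, 0, 0], [0.6, 4.5, 0, 0, 0, 0], [0.8, 6, 0, 0, 0, 0], [1.0, 7.5, 0, 0, 0, 0], [1.2, 9, 0, 0, 0, 0], [1.4, 10.5, 0, 0, 0, 0], [1.6, 12, 0, 0, 0, 0], [1.8, 13.5, 0, 0, 0, 0], [2.0, 15, 0, 0, 0, 0], [2.2, 16.5, 0, 0, 0, 0], [2.4, 18, 0, 0, 0, 0]],
  ],
)

```text
time: 22.53
tool_pos: [532.9, 102.2, 65.9]
tcp_rot: [179.8, -0.3, 172.3]
ft_force: [1.3, -3.8, 4.6]
finger_gap: 0.2
grip_force: 2.2
```

Run:
```python
from plan import *
print(r.sense()["ft_force"],rk(cur()[0]))
wr=snap("wrist","w13");sc=snap("scene","s13")
for q in blobs(wr["img"],(0,150,120),(8,255,255),(100,0,600,470),20): print("tab",q,rk(plane(wr,q[1],44)))
for q in blobs(sc["img"],(0,0,0),(180,255,55),(310,170,345,235),40): print("cap",q,rk(plane(sc,(q[2][0]+q[2][2]/2,q[2][1]+q[2][3]*.45),136)))
```

```text
[ 1.29 -3.77  4.56] [-101.85   86.63   65.93]
tab (np.int32(4082), [312.3, 284.9], [268, 260, 97, 87]) [-112.48   83.34   44.  ]
cap (np.int32(153), [328.2, 201.2], [322, 194, 13, 15]) [  0.8  108.34 136.  ]
cap (np.int32(256), [331.2, 229.8], [315, 224, 30, 11]) [-10.42  35.16 136.  ]
```

>>> step_arm(
  targets=[
    [[0.2, 1, 0, 0, 0, 0], [0.3, 2, 0, 0, 0, 0], [0.4, 3, 0, 0, 0, 0], [0.6, 4, 0, 0, 0, 0], [0.7, 5, 0, 0, 0, 0], [0.8, 6, 0, 0, 0, 0], [1.0, 7, 0, 0, 0, 0], [1.1, 8, 0, 0, 0, 0], [1.2, 9, 0, 0, 0, 0], [1.4, 10, 0, 0, 0, 0], [1.4, 10, 0, 0, 0, 0]],
  ],
)

```text
time: 23.55
tool_pos: [533.9, 112.3, 65.8]
tcp_rot: [179.8, -0.4, 172.3]
ft_force: [0.1, -2.8, 3.8]
finger_gap: 0.1
grip_force: 2.3
```

Run:
```python
from plan import *
print(r.sense()["ft_force"],rk(cur()[0]))
wr=snap("wrist","w14");sc=snap("scene","s14")
for q in blobs(wr["img"],(0,150,120),(8,255,255),(100,0,600,470),20): print("tab",q,rk(plane(wr,q[1],44)))
for q in blobs(sc["img"],(0,0,0),(180,255,55),(310,170,345,215),40): print("cap",q,rk(plane(sc,(q[2][0]+q[2][2]/2,q[2][1]+q[2][3]*.45),136)))
```

```text
[ 0.05 -2.83  3.83] [-102.15   96.8    65.76]
tab (np.int32(4071), [309.9, 285.3], [267, 261, 97, 89]) [-112.68   92.55   44.  ]
cap (np.int32(149), [327.3, 197.8], [321, 191, 13, 14]) [  0.4  117.93 136.  ]
```

>>> step_arm(
  targets=[
    [[0.1, 0.7, 0, 0, 0, 0], [0.2, 1.4, 0, 0, 0, 0], [0.2, 1.8, 0, 0, 0, 0], [0.2, 1.8, 0, 0, 0, 0]],
  ],
)

```text
time: 23.98
tool_pos: [534.1, 113.8, 65.7]
tcp_rot: [179.8, -0.4, 172.3]
ft_force: [-0.9, -2.2, 5.0]
finger_gap: -0.2
grip_force: 2.3
```

>>> step_arm(
  targets=[
    [[0.1, 0.5, 0, 0, 0, 0], [0.1, 1, 0, 0, 0, 0], [0.1, 1, 0, 0, 0, 0]],
  ],
)

```text
time: 24.23
tool_pos: [534.3, 114.9, 65.8]
tcp_rot: [179.8, -0.4, 172.3]
ft_force: [-0.2, -2.1, 4.3]
finger_gap: 0.2
grip_force: 2.3
```

Run:
```python
from plan import *
print(r.sense()["ft_force"],rk(cur()[0]))
wr=snap("wrist");print([q for q in blobs(wr["img"],(0,150,120),(8,255,255),(100,0,600,470),20)],[rk(plane(wr,q[1],44)) for q in blobs(wr["img"],(0,150,120),(8,255,255),(100,0,600,470),20)])
```

```text
[-0.22 -2.13  4.28] [-102.18   99.42   65.79]
[(np.int32(4225), [302.0, 287.1], [262, 261, 96, 92])] [array([-111.89,   92.01,   44.  ])]
```

The tab's bounding box shows the divider at ~95 mm while the finger slides on, so the bottle is up against the cheek. I'll release the tab straight up.

>>> step_arm(
  targets=[
    [[0, 0, 2, 0, 0, 0], [0, 0, 5, 0, 0, 0], [0, 0, 10, 0, 0, 0], [0, 0, 25, 0, 0, 0], [-10, 0, 60, 0, 0, 0], [-40, -20, 95, 0, 0, 0], [-75, -40, 120, 0, 0, 0], [-110, -60, 130, 0, 0, 0], [-110, -60, 130, 0, 0, 0]],
  ],
)

```text
time: 25.03
tool_pos: [422.1, 53.9, 198.2]
tcp_rot: [179.8, -0.3, 172.3]
ft_force: [-1.3, -0.4, -0.9]
finger_gap: -0.2
grip_force: 0.0
```

Run:
```python
from plan import *
print(r.sense()["ft_force"],rk(cur()[0]))
S={n:snap(n,"f_"+n) for n in("wrist","scene","side")}
for n,roi in(("wrist",(0,0,640,470)),("scene",(270,190,330,300)),("side",(250,250,380,340))):
  for q in blobs(S[n]["img"],(0,150,120),(8,255,255),roi,20): print(n,"tab",q,rk(plane(S[n],q[1],50)),rk(plane(S[n],q[1],46.5)))
sc=S["scene"]
for q in blobs(sc["img"],(0,0,0),(180,255,55),(310,170,345,215),40): print("cap",q,rk(plane(sc,(q[2][0]+q[2][2]/2,q[2][1]+q[2][3]*.45),136)))
for a in("scene","side"):
  for b in("wrist",):
    qa=blobs(S[a]["img"],(0,150,120),(8,255,255),(270,190,330,300) if a=="scene" else (250,250,380,340),20)
    qb=blobs(S[b]["img"],(0,150,120),(8,255,255),(0,0,640,470),20)
    if qa and qb: 
        P,g=tri(S[a],qa[0][1],S[b],max(qb)[1]); print(a,rk(P),g)
```

```text
[-1.3  -0.42 -0.87] [-205.03   23.77  198.16]
wrist tab (np.int32(1143), [408.4, 336.4], [386, 324, 48, 33]) [-111.88   94.05   50.  ] [-109.67   94.97   46.5 ]
scene tab (np.int32(217), [285.8, 231.7], [276, 225, 20, 14]) [-102.73   96.95   50.  ] [-102.57   99.02   46.5 ]
side tab (np.int32(179), [306.6, 304.4], [297, 297, 20, 16]) [-104.07   93.51   50.  ] [-101.1    91.43   46.5 ]
cap (np.int32(152), [327.3, 197.7], [321, 191, 13, 14]) [  0.4  117.93 136.  ]
scene [-103.68   99.29   40.57] 6.141205997788218
side [-109.2    94.76   51.4 ] 6.161816293920371
```

Evaluated at 50 mm height, the scene and side rays agree just as they did at the start. So the tab is fully up and locked, with the divider at ~94.9 mm and the bottle upright against it.

```bash
python3 -c "
from bench import r
print(r.hand_in())"
```

```text
the job is handed in; nothing more can be done
None
```

The bottle and pot are swapped and standing upright, the divider is closed up on the bottle and locked at about 95 mm, and the job was handed in at about 25 s (no verdict was returned).

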